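# Date-stamp the opened indicator carton

## Task

The carton with the marker pen lying on its lid has just been opened and must carry today's date. Lift the marker off and lay it down on the worktop, then stand the self-inking date stamp in the middle of that carton's lid, square with its edges, and press the stamp's grip all the way down, firmly but without crushing the carton. Finish while still holding the grip fully down; do not shift the carton or the things around it.

Things in the scene. Friction and masses are not known exactly. Their poses are not given: they have to be found in the camera images.
- carton_lid (a point): The carton to be dated: a closed, loose cardboard box, 61 x 110 x 75 mm (x, y, z), about 0.16 kg, standing on the worktop. This point is the centre of its flat top face, 75 mm above the worktop; x runs along its short side, y along its long side, z up.
- marker_center (a point): Marker pen that starts lying on the carton's lid, 135 mm long, 17 mm wide, 16 mm thick, 15 g. The point is its middle, half-way up (8 mm above what it lies on); y runs along the pen. It is a little longer than the lid and can be gripped across its width at the middle. Cartons and stamp stand in a row along y; the worktop to the left of the row (x 0.36 to 0.50, y 0.12 to 0.22) is always clear for laying it down.
- stamp_grip (a point): The black grip of the self-inking date stamp: the upper, sprung part, a rounded block 50 mm (x) by 66 mm (y) by 34 mm high. The point is its centre, 80 mm above the stamp's feet when up (grip from 63 to 97 mm), 70 mm when fully pressed; it moves with the grip. x is the narrow side, z up. The stamp can be carried by it.
- stamp_foot (a point): Centre of the underside of the date stamp's frame (its feet), which starts standing upright on the worktop and is loose. The grey frame is 42 mm (x) by 60 mm (y) and open below: it stands on two straight side walls along x at y = +/-28 mm. Whole stamp 98 mm tall, 0.11 kg. Axes as those of the grip.
- date_stamp_grip (a joint): Travel of the stamp's grip in m: 0 = up (its spring returns it), 0.010 = fully down on its stop. Spring about 800 N/m with 1.5 N friction: fully down takes about 9.5 N.
- bar_end (a point): Fixed obstacle: the near right-hand end of the reel dispenser's horizontal cutter bar, which overhangs the back of the worktop. From this point (the lowest, foremost edge of the bar's end, 239 mm above the worktop) the bar runs 460 mm to the left (+y) at the same distance from the robot, 60 mm high; a cutter head near its left end stands 25 mm farther forward. Keep the wrist and gripper in front of it: a wide swing of the arm can strike it.
- other_carton: Bystander: a similar closed carton with nothing on it, 59 x 120 x 71 mm, loose; origin at the centre of its underside, y along its long side. Not to be moved.
- tape_roll: Bystander: roll of tape lying flat, 65 mm across, 19 mm high, loose; origin at the centre of its underside. Not to be moved.
- handpiece: Bystander: slim metal dental handpiece lying on the worktop, 17 x 132 x 20 mm, loose; origin at its underside centre, y along it. Not to be moved.

How it is judged:
By the outcome, as a careful person would: the job done as asked, in the order asked, and still so for the second after the job is handed in, while the arm keeps its last pose, push and grip.
It also fails if it takes over 72 s, if anything falls off the work surface, if the arm or the gripper's body presses on something with over 40 N, if the wrist force passes 120 N, or if a joint passes its speed limit or range.

## Robot

A 6-joint arm with a two-finger parallel gripper is mounted at the origin on a cart in front of the work surface, level with it; the furniture and walls round the work are solid. World frame = base frame: x ahead of the robot, y to its left, z up, the work surface at z = 0. Lengths are in m, angles in rad, forces in N, time in s.
With the tool pointing down it reaches from about 0.375 to 0.9 m from the base axis. Payload 3.1 kg.
Tool frame: the origin (TCP) lies at the very end of the fingers, on their centre line; the grasp point (between the pads) lies 19 mm behind it; z points along the fingers, y is the direction in which the jaws open and shut (so a half turn about z gives the same grasp; the last joint's range is limited). The gripper opens to 87 mm and grips with 3 to 60 N. Pads are 19 mm wide; open, the fingers measure 117 mm over their backs; the gripper's body (75 mm by 190 mm) begins 51 mm behind the grasp point.
Start: joints at [1.044, 0.527, 1.433, -0, 1.181, -0.178], TCP at [0.213, 0.588, 0.223] pointing down, gripper open.
Joint ranges: [-3.08, 3.08], [-0.75, 2.2], [0.22, 2.44], [-1.43, 4.57], [0, 2.65], [-2.85, 2.85]. Speed limits (rad/s): [2.79, 2.79, 3.14, 3.14, 3.14, 3.14].

## Interface

Orientations are given as a unit quaternion [x, y, z, w].
In Python, from rig import robot gives the robot as it stands.
- The arm moves only by the tool arm_command, never from a script. Its argument "targets" is a list of rows, each a list of 5 numbers: the shift along the tool's x, y, z in cm, then the turn about the tool's z in rad, then the finger opening in cm, from 0 to 8.7. In form: [[dx, dy, dz, spin, hand], ...]. A call has 1 to 5 rows; each row is the pose to reach, as a shift and turn from the pose commanded when the call began, along the tool's axes at that moment; what a row does not reach only later rows make up. A row lasts 1/8 s, in which the tool goes at most 62.5 mm and 10.7 degrees, less where a joint would pass 70% of its speed; a pose out of reach is approached as far as the arm can. A call with a gripper value outside its range is refused whole. The fingers move at their own pace and stop on an object; "newtons" is the grip in N (left out, the last holds). Time passes only in rows, so rows that repeat a pose let the fingers close. It gives the time, the measured TCP pose, the force and the opening at its end, in the units of the state.
- robot.get_obs(): the state, without advancing time (a new reading comes with each control period).
- robot.camera(name): name is "side" or "top" or "wrist"; returns (picture, depth): 420x560x3 uint8, red, green, blue; 420x560 float32, m along the optical axis (not along the pixel's ray), 0 where there is no reading.
- robot.camera_model(name): a dict with "mtx" (3x3 intrinsics, pixels), "extrinsics" (4x4, takes a point from world to camera coordinates). Camera axes: x right, y up, looking along -z (the intrinsics and any distortion apply to the point x, -y, -z); pixel columns grow to the right and rows downward; lengths in m; the calibration is good to about 2 mm. A picture is of the moment at which its call begins: read the wrist's pose just before it. camera_model takes no time and is no camera call; for the wrist camera it gives the pose at the moment of the call.
- robot.hand_in(): hands the job in, once; it reports no verdict.
The state is a dict: "time": time; "q": joint angles; "joint_velocities": joint speeds; "joint_torque": joint torques, N m; "position": TCP position; "tool_rot": TCP orientation; "ft_force": force on the tool from outside, world axes, zero at the start; "moment": the same for the moment, N m; "grip_width": finger opening in m.
Only numpy, scipy, OpenCV 4.12 (cv2) and the standard library are available. Lean on these libraries where they do the work, as an engineer would, in place of code of your own. Each camera call takes 0.05 s, during which the arm holds its last target.

## Working session

There is one attempt and no reset: what is moved stays moved. The work goes in short steps, Python scripts to look and compute and a tool call to move; the robot and the scene stay as the last step left them, time stands still between calls to the robot, and variables do not carry over. Pictures are saved under pics/ and viewed, and the job is handed in when it is done.

Besides the shell and the picture viewer there is one more tool, called after "Call:" as name([rows], argument=value, ...), one row to a line, values as JSON. arm_command: Moves the arm, as the interface text tells. Its arguments: {"type":"object","properties":{"targets":{"type":"array","items":{"type":"array","items":{"type":"number"}}},"newtons":{"type":"number"}},"required":["targets"]}

```bash
ls; mkdir -p pics; python3 - <<'E'
from rig import robot
import cv2,numpy as np
o=robot.get_obs();print({k:np.round(v,3) for k,v in o.items()})
for n in ["side","top","wrist"]:
    m=robot.camera_model(n);p,d=robot.camera(n)
    cv2.imwrite(f"pics/a_{n}.png",p[:,:,::-1]);np.savez(f"a_{n}.npz",p=p,d=d,K=m["mtx"],E=m["extrinsics"])
    print(n,m, (d>0).mean())
E
```

```text
pics
{'time': np.float64(0.0), 'q': array([ 1.045,  0.528,  1.434, -0.   ,  1.181, -0.179]), 'joint_velocities': array([-0.001,  0.001,  0.001, -0.   ,  0.003,  0.   ]), 'joint_torque': array([-2.0000e-03, -4.4004e+01, -1.7660e+01,  6.3000e-02,  5.8000e-02,
       -0.0000e+00]), 'position': array([0.213, 0.587, 0.222]), 'tool_rot': array([ 0.173,  0.985, -0.001, -0.   ]), 'ft_force': array([-0.079, -0.035, -0.192]), 'moment': array([0.04 , 0.028, 0.001]), 'grip_width': np.float64(0.087)}
side {'mtx': array([[391.95998477,   0.        , 281.77958079],
       [  0.        , 391.95998477, 210.45732408],
       [  0.        ,   0.        ,   1.        ]]), 'extrinsics': array([[ 0.94242159, -0.3341938 ,  0.01249218, -0.52349514],
       [ 0.14344544,  0.43769287,  0.88760822, -0.12742119],
       [-0.30210091, -0.8347092 ,  0.46042979, -0.90723475],
       [ 0.        ,  0.        ,  0.        ,  1.        ]])} 0.9959183673469387
top {'mtx': array([[448.84821378,   0.        , 269.81687175],
       [  0.        , 448.84821378, 199.7762582 ],
       [  0.        ,   0.        ,   1.        ]]), 'extrinsics': array([[ 0.01821029, -0.99976571, -0.01170066, -0.16772529],
       [ 0.9965649 ,  0.01720391,  0.08100875, -0.50475442],
       [-0.08078847, -0.01313566,  0.99664471, -0.95707825],
       [ 0.        ,  0.        ,  0.        ,  1.        ]])} 0.9958205782312926
wrist {'mtx': array([[317.3438113 ,   0.        , 285.47034036],
       [  0.        , 317.3438113 , 210.06146992],
       [  0.        ,   0.        ,   1.        ]]), 'extrinsics': array([[ 0.34119311,  0.93999165, -0.00171722, -0.62334781],
       [-0.90448651,  0.32780719, -0.27284904,  0.03290648],
       [-0.2559129 ,  0.09464742,  0.96205533, -0.39007835],
       [ 0.        ,  0.        ,  0.        ,  1.        ]])} 0.9960501700680272
```

View pics/a_top.png

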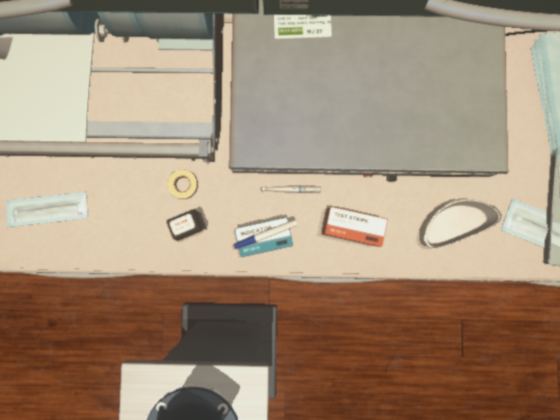

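View pics/a_side.png

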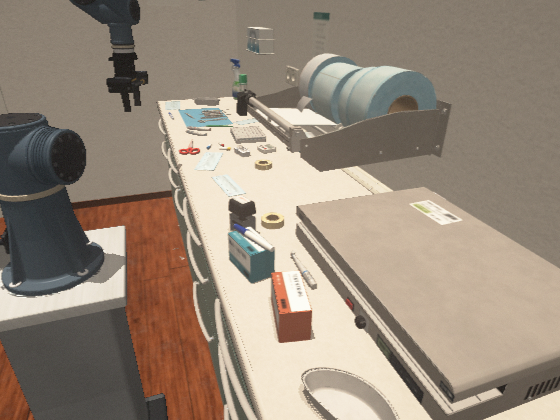

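The top view shows the stamp near (185,223), the teal carton with the marker at (263,235), the red carton at (354,225), the tape at (182,184) and the handpiece at (290,189). The cutter bar ends near (212,150). Next I'll measure them.

```bash
cat > h.py <<'E'
import numpy as np,cv2
def pts(p,d,K,E):
    v,u=np.mgrid[:d.shape[0],:d.shape[1]]
    c=np.stack([(u-K[0,2])/K[0,0]*d,-(v-K[1,2])/K[1,1]*d,-d],-1)
    R=E[:3,:3];t=E[:3,3]
    return (c-t)@R
def load(n):
    z=np.load(n);return z['p'],z['d'],z['K'],z['E']
def ray(K,E,u,v,z):
    R=E[:3,:3];t=E[:3,3];C=-R.T@t
    r=R.T@np.array([(u-K[0,2])/K[0,0],-(v-K[1,2])/K[1,1],-1]);return C+r*(z-C[2])/r[2]
def proj(K,E,P):
    c=(E[:3,:3]@np.asarray(P).T).T+E[:3,3];return np.stack([K[0,0]*c[...,0]/-c[...,2]+K[0,2],K[1,1]*-c[...,1]/-c[...,2]+K[1,2]],-1)
E
python3 - <<'E'
from h import *
p,d,K,E=load("a_top.npz");P=pts(p,d,K,E)
for r,c in [(260,300),(255,200),(200,240),(223,183),(240,290),(232,354),(184,172),(189,290),(235,263),(150,205),(155,205),(130,212),(165,300)]:
    print(r,c,np.round(P[r,c],3))
z=P[...,2]
reg=np.zeros(z.shape,bool);reg[170:270,150:400]=1
for lo,hi in [(.068,.078),(.085,.11),(.078,.1)]:
    m=(reg&(z>lo)&(z<hi)).astype(np.uint8)
    n,l,s,ce=cv2.connectedComponentsWithStats(m)
    for i in range(1,n):
        if s[i,4]>40:
            q=P[l==i];print(lo,s[i],np.round(q.mean(0),3),np.round(q.min(0),3),np.round(q.max(0),3),cv2.minAreaRect(q[:,:2].astype(np.float32)*1000))
for n,b in [("top",(165,275,150,400)),("side",(180,345,200,340))]:
    im=cv2.imread(f"pics/a_{n}.png")[b[0]:b[1],b[2]:b[3]]
    f=800/im.shape[1] if n=="top" else 3.6
    cv2.imwrite(f"pics/b_{n}.png",cv2.resize(im,None,fx=f,fy=f,interpolation=cv2.INTER_CUBIC))
E
```

```text
260 300 [ 0.378 -0.227 -0.002]
255 200 [ 0.385 -0.007 -0.   ]
200 240 [ 0.508 -0.092 -0.   ]
223 183 [0.452 0.012 0.1  ]
240 290 [ 0.422 -0.202  0.075]
232 354 [ 0.44  -0.333  0.071]
184 172 [0.539 0.056 0.019]
189 290 [ 0.532 -0.202  0.016]
235 263 [ 0.431 -0.147  0.091]
150 205 [ 0.562 -0.059  0.296]
155 205 [ 0.554 -0.059  0.298]
130 212 [ 0.601 -0.065  0.269]
165 300 [ 0.571 -0.219  0.11 ]
0.068 [ 324  206   63   40 1615] [ 0.453 -0.336  0.071] [ 0.415 -0.399  0.068] [ 0.493 -0.272  0.077] ((452.9457092285156, -335.7056884765625), (120.69805908203125, 58.55437088012695), 78.96307373046875)
0.068 [234 217  54  25 429] [ 0.445 -0.134  0.076] [ 0.418 -0.195  0.07 ] [ 0.468 -0.087  0.078] ((451.66326904296875, -140.08700561523438), (27.029773712158203, 110.95220947265625), 22.786523818969727)
0.068 [239 229  54  28 608] [ 0.414 -0.157  0.076] [ 0.387 -0.206  0.069] [ 0.444 -0.099  0.078] ((414.0304260253906, -150.70594787597656), (33.456298828125, 110.25533294677734), 15.056571006774902)
0.085 [327 170  73   2  93] [ 0.565 -0.358  0.093] [ 0.564 -0.42   0.085] [ 0.565 -0.275  0.103] 
[... 386 characters left out ...]
] ((433.4648742675781, -150.36126708984375), (15.285353660583496, 134.05909729003906), 21.5184383392334)
0.078 [302 170  98   2 121] [ 0.565 -0.332  0.09 ] [ 0.564 -0.42   0.08 ] [ 0.565 -0.224  0.1  ] ((564.8903198242188, -322.08782958984375), (1.2006160020828247, 195.64930725097656), 0.04774237796664238)
0.078 [166 209  36  31 639] [0.45  0.012 0.095] [ 0.42  -0.021  0.078] [0.481 0.049 0.1  ] ((449.4502258300781, 14.550636291503906), (45.21385192871094, 61.4432258605957), 23.8647518157959)
0.078 [233 220  64  29 513] [ 0.433 -0.15   0.089] [ 0.404 -0.213  0.078] [ 0.462 -0.087  0.095] ((434.13433837890625, -150.11180114746094), (22.663068771362305, 134.07937622070312), 21.913305282592773)
```

View pics/b_top.png

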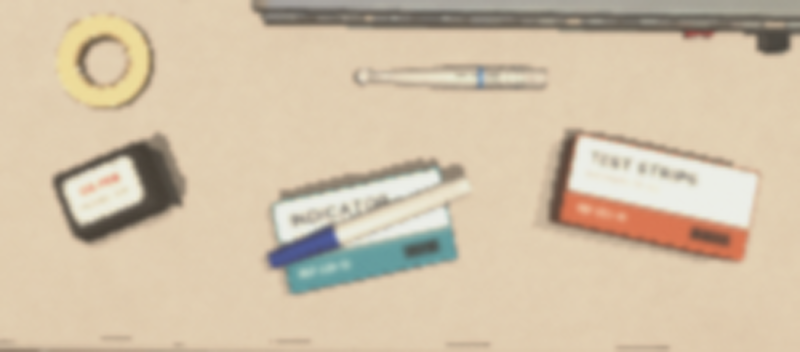

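View pics/b_side.png

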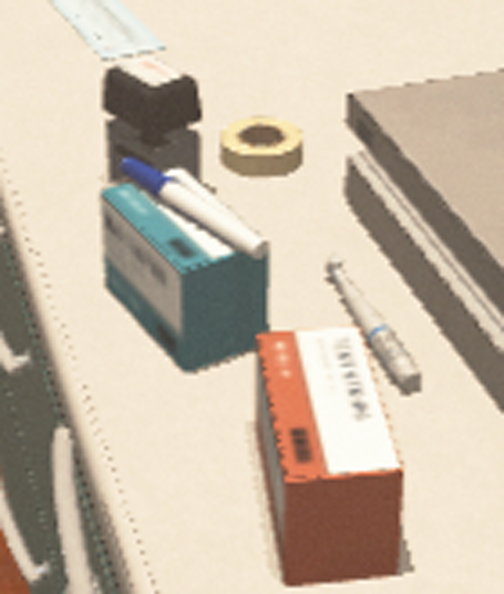

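View pics/a_wrist.png

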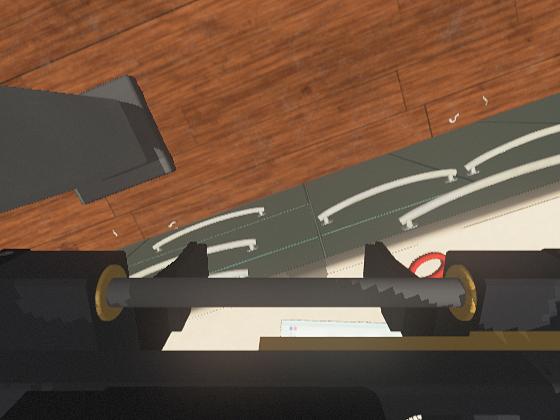

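```bash
cat >> h.py <<'E'
def plan(x,y,z,head_deg,o=None):
    if o is None:
        from rig import robot;o=robot.get_obs()
    from scipy.spatial.transform import Rotation as R
    M=R.from_quat(o['tool_rot']).as_matrix()
    d=M.T@(np.array([x,y,z])-o['position'])*100
    h=np.arctan2(M[1,1],M[0,1])
    s=(h-np.radians(head_deg)+np.pi/2)%np.pi-np.pi/2
    print("t %.2f pos"%o['time'],np.round(o['position'],4),"head %.1f"%np.degrees(h),"q",np.round(o['q'],2),"F",np.round(o['ft_force'],1),"w %.4f"%o['grip_width'])
    print("cm",np.round(d,2),"spin(short)",round(s,3),"rows>=",int(np.ceil(max(np.linalg.norm(d)/6.25,abs(s)/.186))))
def axes(o):
    from scipy.spatial.transform import Rotation as R
    return R.from_quat(o['tool_rot']).as_matrix()
E
python3 - <<'E'
from h import *
p,d,K,E=load("a_top.npz");P=pts(p,d,K,E);z=P[...,2]
# bar
for c in (195,203,207,210,213): 
  print(c,[tuple(np.round(P[r,c],3)) for r in (140,150,154,157,160)])
p,d,K,E=load("a_top.npz")
plan(.40,.20,.22,70)
plan(.433,-.15,.22,21.5)
E
```

```text
195 [(np.float64(0.641), np.float64(0.012), np.float64(-0.001)), (np.float64(0.562), np.float64(-0.043), np.float64(0.293)), (np.float64(0.556), np.float64(-0.042), np.float64(0.291)), (np.float64(0.558), np.float64(-0.036), np.float64(0.256)), (np.float64(0.595), np.float64(0.01), np.float64(0.002))]
203 [(np.float64(0.578), np.float64(-0.056), np.float64(0.298)), (np.float64(0.562), np.float64(-0.056), np.float64(0.296)), (np.float64(0.555), np.float64(-0.056), np.float64(0.298)), (np.float64(0.553), np.float64(-0.054), np.float64(0.286)), (np.float64(0.55), np.float64(-0.053), np.float64(0.275))]
207 [(np.float64(0.578), np.float64(-0.062), np.float64(0.296)), (np.float64(0.563), np.float64(-0.062), np.float64(0.293)), (np.float64(0.556), np.float64(-0.062), np.float64(0.292)), (np.float64(0.553), np.float64(-0.061), np.float64(0.285)), (np.float64(0.553), np.float64(-0.056), np.float64(0.256))]
210 [(np.float64(0.579), np.float64(-0.066), np.float64(0.294)), (np.float64(0.563), np.float64(-0.066), np.float64(0.291)), (np.float64(0.557), np.float64(-0.066), np.float64(0.289)), (np.float64(0.554), np.float64(-0.064), np.float64(0.278)), (np.float64(0.553), np.float64(-0.061), np.float64(0.257))]
213 [(np.float64(0.583), np.float64(-0.068), np.float64(0.273)), (np.float64(0.564), np.float64(-0.07), np.float64(0.288)), (np.float64(0.563), np.float64(-0.066), np.float64(0.255)), (np.float64(0.558), np.float64(-0.066), np.float64(0.255)), (np.float64(0.553), np.float64(-0.066), np.float64(0.254))]
t 0.15 pos [0.2127 0.5871 0.2218] head 70.1 q [ 1.04  0.53  1.43 -0.    1.18 -0.18] F [ 0.4  0.1 -0.1] w 0.0870
cm [-30.8  -30.01   0.22] spin(short) 0.001 rows>= 7
t 0.15 pos [0.2127 0.5871 0.2218] head 70.1 q [ 1.04  0.53  1.43 -0.    1.18 -0.18] F [ 0.4  0.1 -0.1] w 0.0870
cm [-45.83 -61.79   0.27] spin(short) 0.848 rows>= 13
```

Call:
arm_command([
  [-6,-6,0,0,8.7],
  [-12,-12,0,0,8.7],
  [-18,-18,0,0,8.7],
  [-24,-24,0,0,8.7],
  [-30,-30,0,0,8.7],
])

```text
time: 0.78
position: [0.346, 0.3028, 0.2226]
tool_rot: [0.173, 0.985, 0.0, 0.0]
ft_force: [2.2, -0.3, 0.1]
grip_width: 0.0873
```

```bash
python3 - <<'E'
from h import *
plan(.41,-.15,.22,21.5)
E
```

```text
t 0.78 pos [0.346  0.3028 0.2226] head 70.1 q [ 0.48  0.31  1.83 -0.    1.   -0.75] F [ 2.2 -0.3  0.1] w 0.0873
cm [-21.43 -40.4    0.26] spin(short) 0.848 rows>= 8
```

Call:
arm_command([
  [0,0,0,0,8.7],
])

```text
time: 0.9
position: [0.347, 0.3011, 0.2225]
tool_rot: [0.177, 0.984, -0.001, -0.0]
ft_force: [-0.3, 0.4, 0.6]
grip_width: 0.0872
```

```bash
python3 - <<'E'
from h import *
plan(.41,-.15,.22,21.5)
E
```

```text
t 0.90 pos [0.347  0.3011 0.2225] head 69.7 q [ 0.47  0.31  1.83 -0.    1.   -0.74] F [-0.3  0.4  0.6] w 0.0872
cm [-21.59 -40.11   0.29] spin(short) 0.841 rows>= 8
```

Call:
arm_command([
  [-3,-4.5,0,0.15,8.7],
  [-6,-9,0,0.3,8.7],
  [-9.5,-14,0,0.45,8.7],
  [-13,-19,0,0.6,8.7],
  [-13,-19,0,0.6,8.7],
])

```text
time: 1.52
position: [0.4049, 0.0788, 0.2227]
tool_rot: [0.459, 0.888, 0.0, 0.001]
ft_force: [-0.4, 1.2, -0.0]
grip_width: 0.0869
```

```bash
python3 - <<'E'
from h import *
plan(.41,-.15,.22,21.5)
E
```

```text
t 1.52 pos [0.4049 0.0788 0.2227] head 35.3 q [-0.08  0.24  1.94 -0.    0.96 -0.7 ] F [-0.4  1.2 -0. ] w 0.0869
cm [-18.97 -12.81   0.28] spin(short) 0.241 rows>= 4
```

Call:
arm_command([
  [-4.5,-3,0,0.08,8.7],
  [-9.5,-6.4,0,0.16,8.7],
  [-14.2,-9.6,0,0.24,8.7],
  [-19,-12.8,0,0.24,8.7],
  [-19,-12.8,0,0.24,8.7],
])

```text
time: 2.15
position: [0.4115, -0.1496, 0.2227]
tool_rot: [0.561, 0.828, 0.0, 0.001]
ft_force: [0.3, 0.7, -0.5]
grip_width: 0.0872
```

```bash
cat > snap.py <<'E'
import sys
from h import *
from rig import robot
def snap(n,tag):
    m=robot.camera_model(n);p,d=robot.camera(n)
    cv2.imwrite(f"pics/{tag}_{n}.png",p[:,:,::-1]);np.savez(f"{tag}_{n}.npz",p=p,d=d,K=m["mtx"],E=m["extrinsics"])
    return p,d,m["mtx"],m["extrinsics"]
E
python3 - <<'E'
from snap import *
plan(.433,-.15,.22,21.5)
snap("wrist","c")
E
```

```text
t 2.15 pos [ 0.4115 -0.1496  0.2227] head 21.8 q [-0.61  0.28  1.88  0.    0.98 -0.99] F [ 0.3  0.7 -0.5] w 0.0872
cm [-0.83  1.98  0.27] spin(short) 0.005 rows>= 1
```

View pics/c_wrist.png

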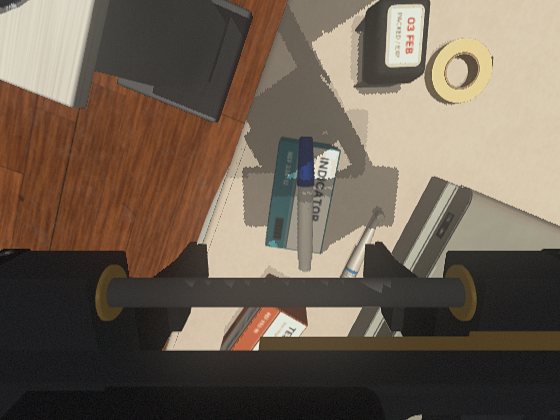

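The wrist view shows the pen upright at (305,205) on the teal carton, with corners near (282,138), (340,145), (320,252) and (265,248). The stamp's grip is at (392,40) and the tape at (462,70). I'll measure the pen, lid and grip from this view's depth.

```bash
python3 - <<'E'
from h import *
p,d,K,E=load("c_wrist.npz");P=pts(p,d,K,E);z=P[...,2]
def rect(m,name):
    n,l,s,ce=cv2.connectedComponentsWithStats(m.astype(np.uint8))
    for i in range(1,n):
        if s[i,4]>300:
            q=P[l==i];(cx,cy),(w,h),a=cv2.minAreaRect(q[:,:2].astype(np.float32)*1000)
            b=cv2.boxPoints(((cx,cy),(w,h),a));e=[b[1]-b[0],b[2]-b[1]];e=max(e,key=np.linalg.norm)
            e=e*np.sign(e[1]);print(name,s[i],"c %.1f %.1f size %.1f %.1f yaw %.1f z %.4f"%(cx,cy,w,h,np.degrees(np.arctan2(-e[0],e[1])),np.median(q[:,2])))
reg=np.zeros(z.shape,bool);reg[0:275,230:500]=1
rect(reg&(z>.070)&(z<.096)&(P[...,0]<.52)&(P[...,1]<-.05),"lid+pen")
rect(reg&(z>.080)&(z<.096)&(P[...,1]<-.05)&(P[...,0]<.52),"pen")
rect(reg&(z>.069)&(z<.0785)&(P[...,1]<-.05)&(P[...,0]<.52),"lid parts")
rect(reg&(z>.085)&(z<.11)&(P[...,1]>-.05),"stamp top")
rect(reg&(z>.062)&(z<.11)&(P[...,1]>-.05),"stamp ")
rect(reg&(z>.01)&(z<.025)&(P[...,1]>-.05),"tape")
# lid lateral line fits: rotate
m=reg&(z>.069)&(z<.0785)&(P[...,1]<-.05)&(P[...,0]<.52)
h=cv2.convexHull(P[m][:,:2].astype(np.float32)*1000)[:,0]
r=cv2.minAreaRect(h);print("lid only rect",r)
E
```

```text
lid+pen [ 265  137   76  135 6655] c 428.3 -151.7 size 60.7 134.8 yaw 13.2 z 0.0755
pen [ 297  137   17  135 1983] c 432.3 -150.5 size 15.2 135.2 yaw 22.4 z 0.0889
lid parts [ 265  141   34  110 2756] c 408.0 -153.1 size 33.6 112.9 yaw 21.8 z 0.0751
lid parts [ 312  146   29  108 1920] c 450.3 -140.6 size 26.2 111.5 yaw 21.6 z 0.0751
stamp top [ 372    0   58   80 4210] c 449.0 14.2 size 44.3 59.0 yaw 23.3 z 0.0968
stamp  [ 363    0   67   85 5116] c 448.0 14.0 size 46.3 64.2 yaw 23.7 z 0.0959
tape [ 428   38   65   66 2586] c 539.6 34.9 size 64.1 63.9 yaw -13.1 z 0.0183
lid only rect ((427.27752685546875, -147.45489501953125), (60.67377471923828, 110.05464172363281), 13.241783142089844)
```

```bash
python3 - <<'E'
from h import *
plan(.4325,-.1505,.079,22)
E
```

```text
t 2.20 pos [ 0.4103 -0.1471  0.2223] head 21.9 q [-0.6   0.27  1.89  0.    0.98 -0.99] F [-0.   0.5 -0.7] w 0.0870
cm [-1.16  1.93 14.33] spin(short) -0.002 rows>= 3
```

Call:
arm_command([
  [-0.6,1,4,0,5],
  [-1.1,1.9,8,0,5],
  [-1.1,1.9,10,0,5],
  [-1.1,1.9,10,0,5],
  [-1.1,1.9,10,0,5],
])

```text
time: 2.82
position: [0.4319, -0.149, 0.1232]
tool_rot: [0.559, 0.829, 0.0, 0.0]
ft_force: [-0.9, -0.2, -0.0]
grip_width: 0.0514
```

```bash
python3 - <<'E'
from snap import *
plan(.4325,-.1505,.079,22)
snap("wrist","d")
plan(.4325,-.1505,.079,22)
E
```

```text
t 2.83 pos [ 0.4319 -0.149   0.1232] head 22.1 q [-0.58  0.47  1.94  0.    0.73 -0.96] F [-0.9 -0.2 -0. ] w 0.0514
cm [-0.16 -0.    4.42] spin(short) 0.002 rows>= 1
t 2.88 pos [ 0.4321 -0.1496  0.1235] head 22.1 q [-0.58  0.47  1.94  0.    0.73 -0.96] F [ 0.3 -0.8  0.7] w 0.0510
cm [-0.1  -0.    4.45] spin(short) 0.001 rows>= 1
```

View pics/d_wrist.png

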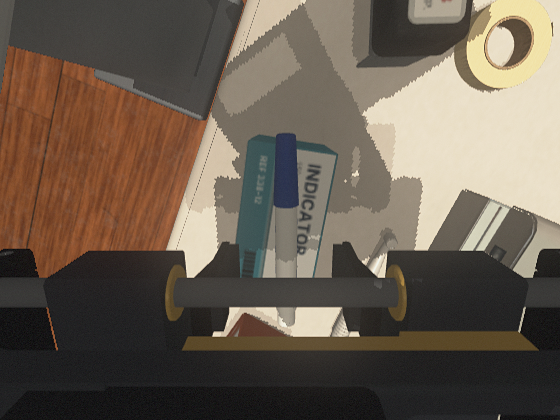

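The pen at (286,300) sits centred between the fingers at (225,270) and (347,270), so I'll descend and grip it.

Call:
arm_command([
  [-0.1,0,2.2,0,5],
  [-0.1,0,4,0,5],
  [-0.1,0,4.4,0,5],
  [-0.1,0,4.4,0,5],
])

```text
time: 3.38
position: [0.4323, -0.1515, 0.0792]
tool_rot: [0.56, 0.829, 0.0, 0.001]
ft_force: [0.2, -0.1, -0.6]
grip_width: 0.0501
```

Call:
arm_command([
  [0,0,0,0,3],
  [0,0,0,0,1],
  [0,0,0,0,1],
  [0,0,0,0,1],
  [0,0,0,0,1],
], newtons=10)

```text
time: 4.0
position: [0.432, -0.1515, 0.0786]
tool_rot: [0.56, 0.829, 0.0, 0.0]
ft_force: [0.9, 0.5, 1.6]
grip_width: 0.0151
```

Call:
arm_command([
  [0,0,-1,0,1],
  [0,0,-4,0,1],
  [0,0,-8,0,1],
  [0,0,-11,0,1],
  [0,0,-11,0,1],
])

```text
time: 4.62
position: [0.4333, -0.1523, 0.1911]
tool_rot: [0.56, 0.829, 0.0, 0.003]
ft_force: [-0.2, 0.4, -0.5]
grip_width: 0.0152
```

```bash
python3 - <<'E'
from snap import *
plan(.42,0.0,.19,60)
plan(.43,0.17,.19,90)
snap("wrist","e")
E
```

```text
t 4.62 pos [ 0.4333 -0.1523  0.1911] head 22.0 q [-0.58  0.35  1.87 -0.    0.91 -0.97] F [-0.2  0.4 -0.5] w 0.0152
cm [14.62  4.46  0.05] spin(short) -0.664 rows>= 4
t 4.62 pos [ 0.4333 -0.1523  0.1911] head 22.0 q [-0.58  0.35  1.87 -0.    0.91 -0.97] F [-0.2  0.4 -0.5] w 0.0152
cm [ 3.002e+01  1.174e+01 -1.000e-02] spin(short) -1.188 rows>= 7
```

View pics/e_wrist.png

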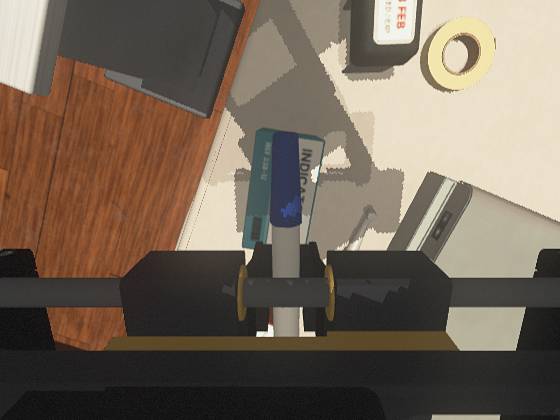

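Call:
arm_command([
  [0.5,-0.6,0,-0.17,1],
  [1,-1.2,0,-0.34,1],
  [4,0,0,-0.51,1],
  [9,2,0,-0.66,1],
  [14.5,4.4,0,-0.8,1],
])

```text
time: 5.3
position: [0.4176, 0.0006, 0.1874]
tool_rot: [0.192, 0.981, 0.0, -0.001]
ft_force: [0.8, -0.6, -0.7]
grip_width: 0.0151
```

```bash
python3 - <<'E'
from h import *
plan(.43,0.17,.12,90)
E
```

```text
t 5.30 pos [0.4176 0.0006 0.1874] head 67.9 q [-0.27  0.31  1.97  0.    0.87 -1.45] F [ 0.8 -0.6 -0.7] w 0.0151
cm [ 5.21 16.16  6.75] spin(short) -0.386 rows>= 3
```

Call:
arm_command([
  [1.8,5.5,0,-0.13,1],
  [3.5,10.8,0,-0.26,1],
  [5.2,16.2,2,-0.385,1],
  [5.2,16.2,6.7,-0.385,1],
  [5.2,16.2,6.7,-0.385,1],
])

```text
time: 5.92
position: [0.4276, 0.1693, 0.1182]
tool_rot: [0.001, 1.0, -0.001, -0.005]
ft_force: [-1.2, 0.5, 0.2]
grip_width: 0.0154
```

```bash
python3 - <<'E'
from h import *
plan(.43,0.17,.0045,90)
E
```

```text
t 5.92 pos [0.4276 0.1693 0.1182] head 89.9 q [ 0.13  0.49  1.93 -0.    0.73 -1.44] F [-1.2  0.5  0.2] w 0.0154
cm [-0.37  0.09 11.36] spin(short) -0.001 rows>= 2
```

Call:
arm_command([
  [-0.2,0,4,0,1],
  [-0.2,0,8,0,1],
  [-0.2,0,10.3,0,1],
  [-0.2,0,11,0,1],
  [-0.2,0,11,0,1],
])

```text
time: 6.55
position: [0.4341, 0.1687, 0.0121]
tool_rot: [0.002, 1.0, 0.0, 0.0]
ft_force: [-0.8, 0.1, -0.8]
grip_width: 0.0153
```

```bash
python3 - <<'E'
from snap import *
plan(.43,0.17,.0045,90)
snap("side","f")
im=cv2.imread("pics/f_side.png")[100:260,150:340]
cv2.imwrite("pics/f2.png",cv2.resize(im,None,fx=3.6,fy=3.6,interpolation=cv2.INTER_CUBIC))
E
```

```text
t 6.55 pos [0.4341 0.1687 0.0121] head 89.8 q [ 0.13  0.71  1.98 -0.    0.45 -1.44] F [-0.8  0.1 -0.8] w 0.0153
cm [0.41 0.13 0.76] spin(short) -0.004 rows>= 1
```

View pics/f2.png

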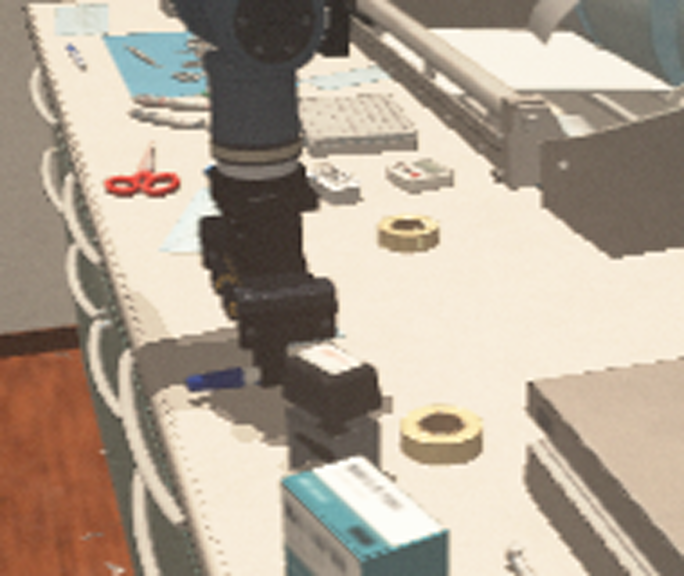

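The pen (blue cap at (215,380)) hangs level just above the clear worktop. I'll lower it the last 7 mm.

Call:
arm_command([
  [0,0,0.4,0,1],
  [0,0,0.7,0,1],
  [0,0,0.7,0,1],
])

```text
time: 6.98
position: [0.4336, 0.1692, 0.0046]
tool_rot: [0.001, 1.0, 0.0, 0.0]
ft_force: [-0.1, -0.2, 0.9]
grip_width: 0.0151
```

```bash
python3 - <<'E'
from h import *
plan(.43,0.17,.0035,90)
E
```

```text
t 6.97 pos [0.4336 0.1692 0.0046] head 89.8 q [ 0.13  0.73  1.98 -0.    0.43 -1.44] F [-0.1 -0.2  0.9] w 0.0151
cm [0.36 0.08 0.11] spin(short) -0.003 rows>= 1
```

Call:
arm_command([
  [0,0,0,0,2.2],
  [0,0,0,0,3],
  [0,0,0,0,4],
  [0,0,0,0,4],
])

```text
time: 7.48
position: [0.4336, 0.1692, 0.0046]
tool_rot: [0.001, 1.0, -0.0, 0.0]
ft_force: [-0.8, -0.1, -0.1]
grip_width: 0.0376
```

Call:
arm_command([
  [0,0,-3,0,4],
  [0,0,-8,0,6],
  [0,0,-14,0,8.7],
  [0,0,-20,0,8.7],
  [0,0,-20,0,8.7],
])

```text
time: 8.1
position: [0.4368, 0.1697, 0.209]
tool_rot: [0.001, 1.0, 0.001, 0.006]
ft_force: [-0.1, 0.0, 0.3]
grip_width: 0.0723
```

```bash
python3 - <<'E'
from snap import *
plan(.447,.0135,.2,113.5)
snap("wrist","g")
E
```

```text
t 8.10 pos [0.4368 0.1697 0.209 ] head 89.9 q [ 0.13  0.33  1.84 -0.    0.96 -1.44] F [-0.1  0.   0.3] w 0.0723
cm [ -1.05 -15.62   0.89] spin(short) -0.413 rows>= 3
```

View pics/g_wrist.png

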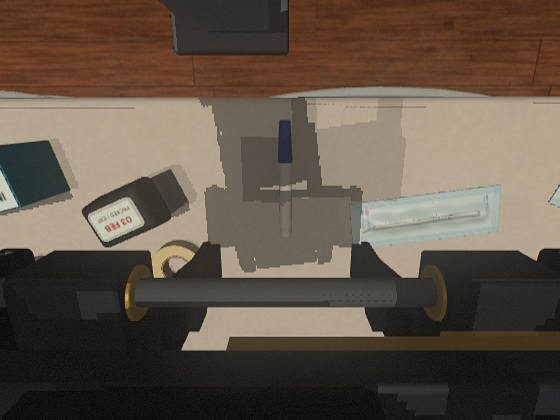

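```bash
python3 - <<'E'
from snap import *
E=robot.camera_model("wrist")["extrinsics"];o=robot.get_obs()
C=-E[:3,:3].T@E[:3,3];print(C,axes(o).T@(C-o['position']))
E
```

```text
[0.35919379 0.16871724 0.36762862] [ 0.07467106 -0.00069718 -0.16149941]
```

Call:
arm_command([
  [-0.3,-5,0,-0.14,8.7],
  [-0.7,-10,0,-0.28,8.7],
  [-1,-15.6,0,-0.41,8.7],
  [-1,-15.6,0.5,-0.41,8.7],
  [-1,-15.6,0.5,-0.41,8.7],
])

```text
time: 8.78
position: [0.4415, 0.0135, 0.1977]
tool_rot: [-0.201, 0.98, 0.001, -0.002]
ft_force: [-1.3, 0.1, -1.0]
grip_width: 0.0872
```

```bash
python3 - <<'E'
from snap import *
plan(.447,.0135,.2,113.5)
p,d,K,E=snap("wrist","i")
P=pts(p,d,K,E);z=P[...,2]
m=((z>.08)&(z<.103)&(P[...,1]>-.05)&(P[...,1]<.08)&(P[...,0]>.38)&(P[...,0]<.52)).astype(np.uint8)
n,l,s,ce=cv2.connectedComponentsWithStats(m)
for i in range(1,n):
    if s[i,4]>300: print(s[i],cv2.minAreaRect(P[l==i][:,:2].astype(np.float32)*1000),np.median(P[l==i][:,2]))
E
```

```text
t 8.78 pos [0.4415 0.0135 0.1977] head 113.2 q [-0.22  0.32  1.9   0.    0.92 -2.2 ] F [-1.3  0.1 -1. ] w 0.0872
cm [-0.51 -0.22 -0.23] spin(short) -0.005 rows>= 1
[ 251  191   68   51 3330] ((448.7364807128906, 15.273746490478516), (44.153038024902344, 60.94389724731445), 24.180259704589844) 0.09672417679070724
```

View pics/i_wrist.png

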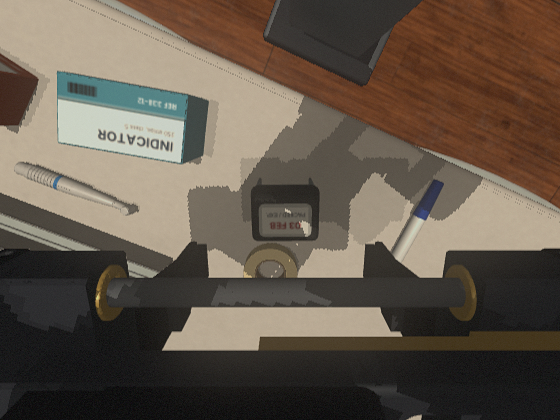

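```bash
python3 - <<'E'
from h import *
p,d,K,E=load("i_wrist.npz");P=pts(p,d,K,E);z=P[...,2]
m=((z>.069)&(z<.080)&(P[...,1]<-.05)&(P[...,1]>-.23)&(P[...,0]>.36)&(P[...,0]<.52)).astype(np.uint8)
n,l,s,ce=cv2.connectedComponentsWithStats(m)
for i in range(1,n):
    if s[i,4]>300: print(s[i],cv2.minAreaRect(P[l==i][:,:2].astype(np.float32)*1000),np.median(P[l==i][:,2]))
plan(.449,.0148,.12,114)
E
```

```text
[  57   71  133   94 9279] ((427.4891052246094, -146.85440063476562), (60.90434265136719, 110.8112564086914), 13.280712127685547) 0.07502171472904773
t 8.82 pos [0.4417 0.014  0.1982] head 113.3 q [-0.22  0.32  1.9   0.    0.92 -2.2 ] F [-0.3  0.3 -0.8] w 0.0869
cm [-0.72 -0.24  7.81] spin(short) -0.012 rows>= 2
```

Call:
arm_command([
  [-0.4,-0.1,3,-0.01,8.7],
  [-0.7,-0.2,6,-0.01,8.7],
  [-0.7,-0.2,8,-0.01,8.7],
  [-0.7,-0.2,8,-0.01,8.7],
])

```text
time: 9.32
position: [0.4487, 0.0158, 0.1181]
tool_rot: [-0.208, 0.978, 0.001, -0.002]
ft_force: [1.2, 0.5, 0.8]
grip_width: 0.0872
```

```bash
python3 - <<'E'
from snap import *
plan(.449,.0148,.066,114)
snap("wrist","j"); snap("side","j")
plan(.449,.0148,.066,114)
im=cv2.imread("pics/j_side.png")[130:290,180:340]
cv2.imwrite("pics/j2.png",cv2.resize(im,None,fx=3.7,fy=3.7,interpolation=cv2.INTER_CUBIC))
E
```

```text
t 9.32 pos [0.4487 0.0158 0.1181] head 114.0 q [-0.21  0.48  1.96  0.    0.71 -2.21] F [1.2 0.5 0.8] w 0.0872
cm [-0.   -0.12  5.21] spin(short) 0.001 rows>= 1
t 9.43 pos [0.4503 0.0151 0.1197] head 114.0 q [-0.22  0.48  1.96  0.    0.71 -2.21] F [-0.2  0.  -0.3] w 0.0869
cm [0.13 0.02 5.37] spin(short) 0.0 rows>= 1
```

View pics/j_wrist.png

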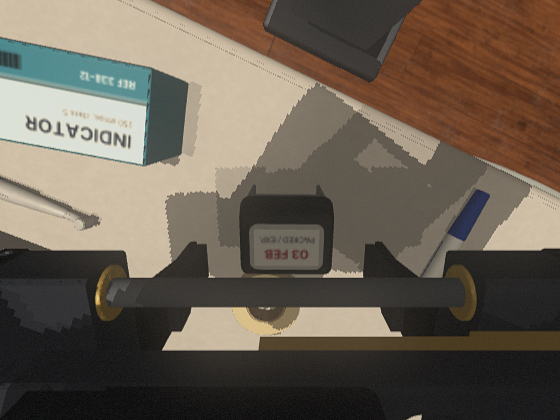

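View pics/j2.png

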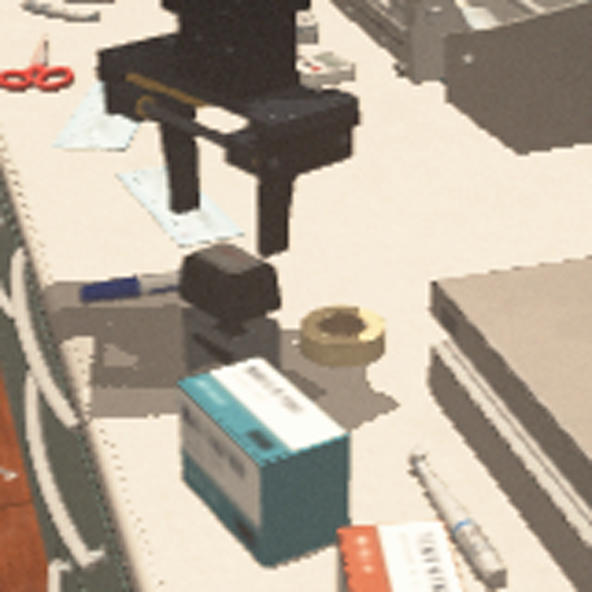

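The grip at (286,235) is centred between the fingers at (207,260) and (365,260). In the side view its top tapers slightly, so I'll grip low.

Call:
arm_command([
  [0.1,0,2,0,8.7],
  [0.1,0,4,0,8.7],
  [0.1,0,5.6,0,8.7],
  [0.1,0,5.8,0,8.7],
  [0.1,0,5.8,0,8.7],
])

```text
time: 10.05
position: [0.4501, 0.0137, 0.0623]
tool_rot: [-0.207, 0.978, -0.0, 0.001]
ft_force: [-0.0, -0.4, -0.2]
grip_width: 0.0867
```

```bash
python3 - <<'E'
from h import *
plan(.449,.0148,.062,114)
E
```

```text
t 10.05 pos [0.4501 0.0137 0.0623] head 113.9 q [-0.22  0.59  2.    0.    0.55 -2.21] F [-0.  -0.4 -0.2] w 0.0867
cm [0.06 0.14 0.03] spin(short) -0.001 rows>= 1
```

Now close the fingers gently.

Call:
arm_command([
  [0,0,0,0,7.4],
  [0,0,0,0,7],
  [0,0,0,0,6.6],
  [0,0,0,0,6],
  [0,0,0,0,5.5],
], newtons=20)

```text
time: 10.68
position: [0.4492, 0.0138, 0.0616]
tool_rot: [-0.207, 0.978, 0.0, -0.0]
ft_force: [0.2, 1.1, 1.9]
grip_width: 0.0645
```

Call:
arm_command([
  [0,0,0,0,5.5],
  [0,0,0,0,5.5],
], newtons=35)

```text
time: 10.92
position: [0.4492, 0.0137, 0.0615]
tool_rot: [-0.207, 0.978, 0.0, -0.0]
ft_force: [-0.8, 0.4, 0.6]
grip_width: 0.0638
```

```bash
python3 - <<'E'
from snap import *
plan(.449,.0148,.17,114)
snap("wrist","k"); snap("side","k")
im=cv2.imread("pics/k_side.png")[130:290,180:340]
cv2.imwrite("pics/k2.png",cv2.resize(im,None,fx=3.7,fy=3.7,interpolation=cv2.INTER_CUBIC))
E
```

```text
t 10.93 pos [0.4492 0.0137 0.0615] head 113.9 q [-0.22  0.6   2.    0.    0.55 -2.21] F [-0.8  0.4  0.6] w 0.0638
cm [ -0.02   0.11 -10.85] spin(short) -0.002 rows>= 2
```

View pics/k2.png

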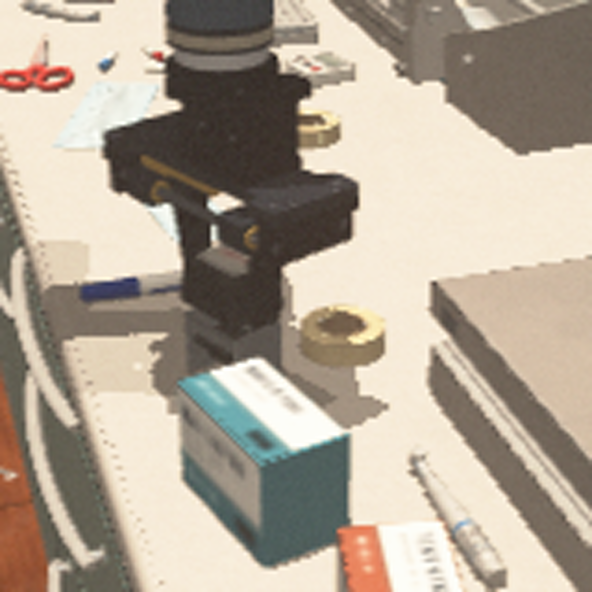

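Call:
arm_command([
  [0,0,-1,0,5.5],
  [0,0,-3,0,5.5],
  [0,0,-6,0,5.5],
  [0,0,-9,0,5.5],
  [0,0,-11.5,0,5.5],
])

```text
time: 11.65
position: [0.4499, 0.0133, 0.1783]
tool_rot: [-0.207, 0.978, -0.001, 0.001]
ft_force: [0.9, -0.3, -0.9]
grip_width: 0.0643
```

```bash
python3 - <<'E'
from snap import *
plan(.4275,-.147,.175,103.3)
snap("side","l")
im=cv2.imread("pics/l_side.png")[100:290,180:340]
cv2.imwrite("pics/l2.png",cv2.resize(im,None,fx=3.1,fy=3.1,interpolation=cv2.INTER_CUBIC))
E
```

```text
t 11.65 pos [0.4499 0.0133 0.1783] head 113.9 q [-0.22  0.36  1.91 -0.    0.87 -2.21] F [ 0.9 -0.3 -0.9] w 0.0643
cm [  8.55 -13.74   0.34] spin(short) 0.185 rows>= 3
```

View pics/l2.png

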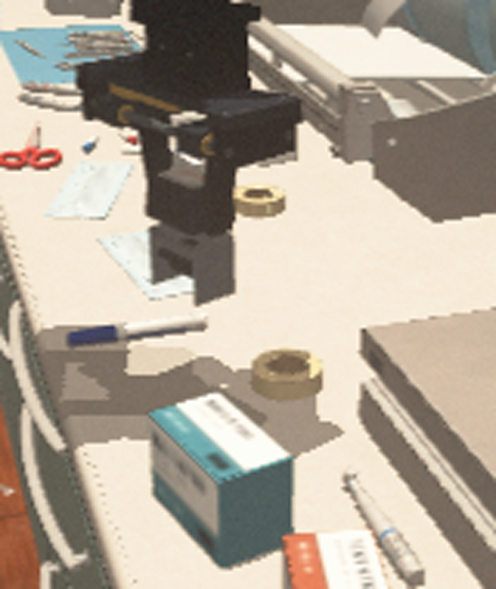

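The stamp is lifted upright, with its frame at (192,265), and the pen lies on the worktop at (140,330). Next I'll carry the stamp over the carton.

Call:
arm_command([
  [2,-3.4,0,0.05,5.5],
  [4.3,-7,0,0.1,5.5],
  [6.5,-10.5,0,0.15,5.5],
  [8.5,-13.7,0,0.185,5.5],
  [8.5,-13.7,0,0.185,5.5],
])

```text
time: 12.32
position: [0.4276, -0.1488, 0.1765]
tool_rot: [-0.114, 0.993, -0.001, 0.001]
ft_force: [-0.2, 1.6, -1.1]
grip_width: 0.0643
```

```bash
python3 - <<'E'
from snap import *
plan(.4275,-.147,.145,103.3)
snap("wrist","m"); p,d,K,E=snap("side","m"); snap("top","m")
plan(.4275,-.147,.145,103.3)
b=(100,290,180,340)
im=cv2.imread("pics/m_side.png")[100:290,180:340]
cv2.imwrite("pics/m2.png",cv2.resize(im,None,fx=3.1,fy=3.1,interpolation=cv2.INTER_CUBIC))
E
```

```text
t 12.32 pos [ 0.4276 -0.1488  0.1765] head 103.1 q [-0.58  0.37  1.9  -0.    0.87 -2.38] F [-0.2  1.6 -1.1] w 0.0643
cm [-0.03  0.18  3.15] spin(short) -0.004 rows>= 1
t 12.47 pos [ 0.4268 -0.1453  0.1763] head 103.3 q [-0.58  0.37  1.9   0.    0.87 -2.38] F [-0.1  0.1 -1.3] w 0.0640
cm [-0.03 -0.18  3.13] spin(short) 0.0 rows>= 1
```

View pics/m2.png

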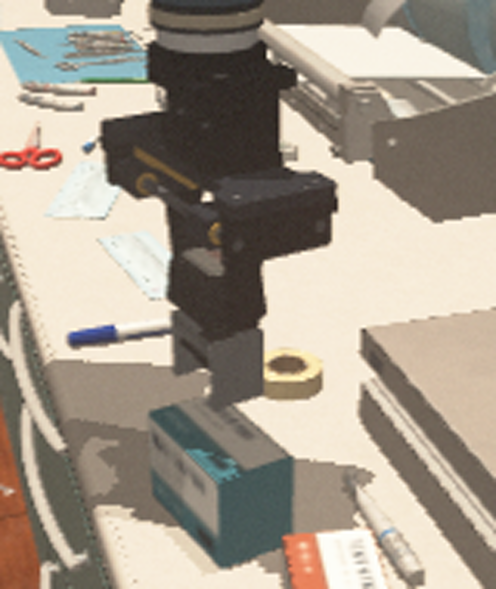

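View pics/m_wrist.png

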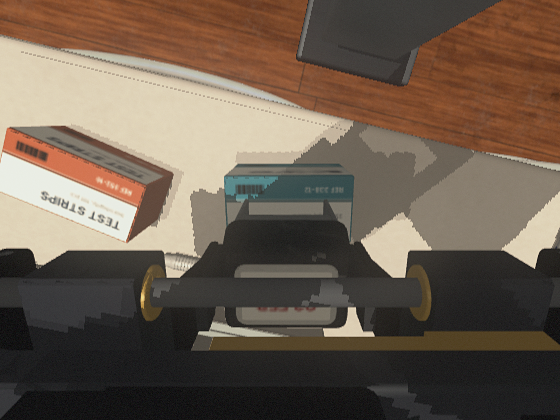

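```bash
python3 - <<'E'
from snap import *
o=robot.get_obs();M=axes(o);o0=o['position']
for n in("wrist","side"):
    p,d,K,E=load(f"m_{n}.npz");P=pts(p,d,K,E);T=(P-o0)@M
    T[...,2]*=-1
    ok=(np.abs(T[...,0])<.06)&(np.abs(T[...,1])<.045)
    for lo,hi in [(-.06,-.05),(-.05,-.03),(-.03,-.01),(-.008,.0),(.002,.008),(.008,.02),(.02,.033),(.033,.038)]:
        q=T[ok&(T[...,2]>lo)&(T[...,2]<hi)]*1000
        if len(q)>10: print(n,lo,hi,len(q),"x pct",np.round(np.percentile(q[:,0],[0,2,50,98,100]),1),"y",np.round(np.percentile(q[:,1],[0,2,50,98,100]),1))
E
```

```text
wrist -0.06 -0.05 76 x pct [ 9.1  9.5 16.8 20.1 20.2] y [-33.6 -33.4  -4.3  24.8  25.1]
wrist -0.05 -0.03 117 x pct [12.  13.2 19.2 20.4 20.4] y [-33.6 -33.3  22.7  25.   25.1]
wrist -0.03 -0.01 589 x pct [18.4 19.1 19.7 20.2 20.4] y [-33.4 -32.6  -2.2  24.6  25.6]
wrist -0.008 0.0 16 x pct [ 9.1  9.1 10.2 10.9 10.9] y [-44.5 -43.8  31.4  36.4  36.4]
wrist 0.002 0.008 676 x pct [ 8.8  9.2 23.3 24.2 24.5] y [-44.8 -43.1  -4.4  34.9  36.7]
wrist 0.008 0.02 1712 x pct [-1.7  6.7 22.1 23.4 23.7] y [-45.  -43.4  -4.6  35.   36.6]
wrist 0.02 0.033 3895 x pct [-22.6 -19.3  18.6  21.9  22.6] y [-45.  -41.9  -2.5  35.   39.2]
wrist 0.033 0.038 4801 x pct [-19.  -18.    9.3  17.4  18.9] y [-45.  -37.4  -4.3  31.8  40.7]
side -0.06 -0.05 98 x pct [-19.3 -18.4   6.1  20.4  20.7] y [-34.3 -34.1 -31.5  26.4  26.6]
side -0.05 -0.03 230 x pct [-19.4 -18.1   8.2  21.2  22.5] y [-34.8 -33.9 -30.8  27.6  28.7]
side -0.03 -0.01 271 x pct [-19.6 -18.6   8.5  21.8  23.2] y [-34.6 -33.9 -30.6  26.   28.5]
side 0.002 0.008 90 x pct [-22.  -21.6  17.8  25.7  26.5] y [-44.4 -43.7 -32.1  23.9  26.2]
side 0.008 0.02 169 x pct [-22.9 -19.1  19.   25.   25.3] y [-44.7 -44.2 -31.7  21.7  23.1]
side 0.02 0.033 207 x pct [-20.1  -7.5  17.4  23.3  23.9] y [-44.9 -44.8 -23.2  36.   39.3]
side 0.033 0.038 119 x pct [-9.7 -7.1  8.9 16.7 17.1] y [-45.  -43.3   1.6  36.2  42.6]
```

Call:
arm_command([
  [0,-0.1,1,0,5.5],
  [0,-0.2,2,0,5.5],
  [0,-0.2,2.8,0,5.5],
  [0,-0.2,2.8,0,5.5],
  [0,-0.2,2.8,0,5.5],
])

```text
time: 13.1
position: [0.4279, -0.148, 0.1485]
tool_rot: [-0.116, 0.993, 0.0, -0.0]
ft_force: [-0.5, 0.1, -1.7]
grip_width: 0.0642
```

```bash
cat > meas.py <<'E'
from snap import *
def meas(tag):
  for n in("side","wrist"):
    o=robot.get_obs();M=axes(o);o0=o['position']
    p,d,K,E=snap(n,tag);P=pts(p,d,K,E);T=(P-o0)@M
    T[...,2]*=-1
    print(n,np.round(o0,4))
    ok=(np.abs(T[...,0])<.06)&(np.abs(T[...,1])<.047)
    for lo,hi in [(-.06,-.05),(-.05,-.03),(-.03,-.01),(.002,.01),(.01,.02)]:
        q=T[ok&(T[...,2]>lo)&(T[...,2]<hi)]*1000
        if len(q)>10: print(n,lo,hi,len(q),"x",np.round(np.percentile(q[:,0],[0,2,50,98,100]),1),"y",np.round(np.percentile(q[:,1],[0,2,50,98,100]),1))
    z=P[...,2];m=(z>.070)&(z<.078)&(P[...,1]<-.07)&(P[...,1]>-.23)&(P[...,0]>.37)&(P[...,0]<.49)
    if n=="wrist": m[:,:205]=0; m[:,370:]=0
    q=P[m][:,:2].astype(np.float32)*1000;r=cv2.minAreaRect(q);print("lid",len(q),r)
  plan(.4275,-.147,.137,103.3)
E
python3 - <<'E'
from meas import *
meas("n")
im=cv2.imread("pics/n_side.png")[150:290,200:320]
cv2.imwrite("pics/n2.png",cv2.resize(im,None,fx=4.2,fy=4.2,interpolation=cv2.INTER_CUBIC))
E
```

```text
side [ 0.4279 -0.148   0.1485]
side -0.06 -0.05 95 x [-20.5 -19.9   6.2  20.9  21.7] y [-33.1 -32.6 -29.2  28.2  30.8]
side -0.05 -0.03 217 x [-20.8 -20.2   7.5  21.4  23.4] y [-32.8 -32.  -29.1  28.2  28.7]
side -0.03 -0.01 260 x [-20.7 -19.9   8.9  21.8  22.3] y [-32.4 -31.9 -28.7  27.9  28.5]
side 0.002 0.01 110 x [-20.  -18.7  19.   25.7  26. ] y [-42.2 -41.9 -31.4  23.1  28.3]
side 0.01 0.02 141 x [-21.2 -20.1  17.9  24.8  25.2] y [-43.3 -42.5 -30.   21.2  25.7]
lid 568 ((425.90252685546875, -148.35433959960938), (61.445213317871094, 113.31267547607422), 13.627116203308105)
wrist [ 0.4279 -0.1481  0.1487]
wrist -0.06 -0.05 71 x [ 9.5  9.8 16.9 20.2 20.3] y [-30.  -29.7 -27.6  28.5  28.7]
wrist -0.05 -0.03 116 x [12.3 13.6 19.1 20.3 20.3] y [-30.  -29.7 -27.5  28.4  28.6]
wrist -0.03 -0.01 588 x [18.  19.2 19.8 20.2 20.4] y [-29.9 -29.1   1.9  28.1  29.1]
wrist 0.002 0.01 939 x [ 8.8  9.3 23.2 24.1 24.4] y [-41.4 -39.9  -0.9  38.3  40.1]
wrist 0.01 0.02 1471 x [-1.8  5.  22.  23.1 23.7] y [-41.7 -39.9  -1.4  38.3  40.2]
lid 5385 ((422.3075866699219, -148.37527465820312), (50.921295166015625, 110.1375503540039), 13.31177806854248)
t 13.20 pos [ 0.428  -0.1481  0.1488] head 103.3 q [-0.58  0.42  1.93 -0.    0.79 -2.38] F [ 0.2  0.6 -0.9] w 0.0644
cm [0.02 0.12 1.18] spin(short) 0.0 rows>= 1
```

View pics/n2.png

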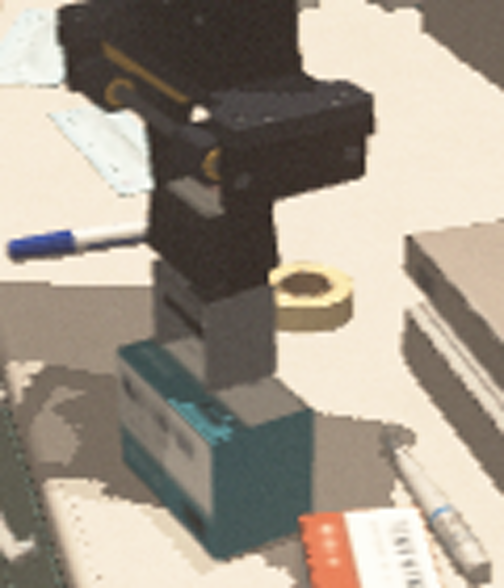

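View pics/n_wrist.png

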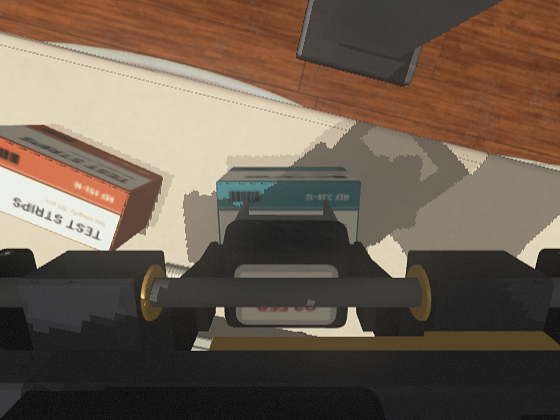

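```bash
python3 - <<'E'
from h import *
from rig import robot
o=robot.get_obs();M=axes(o);o0=o['position']
p,d,K,E=load("n_wrist.npz");P=pts(p,d,K,E);T=(P-o0)@M;T[...,2]*=-1
for lo,hi,ym in [(-.03,-.01,.03),(.003,.008,.025),(.01,.016,.025)]:
    m=(np.abs(T[...,1])<ym)&(T[...,2]>lo)&(T[...,2]<hi)&(T[...,0]>.018)&(T[...,0]<.03);q=T[m]
    print(np.degrees(np.arctan(np.polyfit(q[:,1],q[:,0],1)[0])),m.sum())
# lid near edge: max x per y bin
m=(P[...,2]>.07)&(P[...,2]<.078)&(np.abs(T[...,0])<.04)&(np.abs(T[...,1])<.06);q=T[m]
b=np.arange(-.05,.05,.004);e=[(y+.002,q[(q[:,1]>y)&(q[:,1]<y+.004),0].max()) for y in b]
e=np.array(e);print(np.degrees(np.arctan(np.polyfit(e[:,0],e[:,1],1)[0])))
E
```

```text
-0.346005129300583 588
-0.36657946898789745 400
-0.3166864461257538 529
-0.014692635224073715
```

Call:
arm_command([
  [0.07,0.1,0.2,0,5.5],
  [0.14,0.18,0.5,0,5.5],
  [0.14,0.18,0.8,0,5.5],
  [0.14,0.18,0.8,0,5.5],
  [0.14,0.18,0.8,0,5.5],
], newtons=45)

```text
time: 13.82
position: [0.426, -0.1466, 0.1405]
tool_rot: [-0.116, 0.993, 0.0, 0.0]
ft_force: [-0.1, 1.0, -0.4]
grip_width: 0.0638
```

```bash
python3 - <<'E'
from meas import *
meas("o")
E
```

```text
side [ 0.426  -0.1466  0.1405]
side -0.06 -0.05 98 x [-20.6 -20.1   6.2  20.6  21.3] y [-32.9 -32.4 -29.8  28.6  29.4]
side -0.05 -0.03 210 x [-19.8 -19.    8.   21.1  22.1] y [-32.9 -32.2 -29.3  28.6  30.4]
side -0.03 -0.01 258 x [-21.5 -19.5   8.1  21.5  22.1] y [-32.9 -31.9 -28.8  28.2  29.6]
side 0.002 0.01 115 x [-23.4 -18.8  17.6  25.4  26.6] y [-43.3 -42.5 -30.7  20.9  27.3]
side 0.01 0.02 142 x [-21.4 -20.2  17.1  24.3  24.7] y [-44.  -42.9 -30.   22.4  24.8]
lid 476 ((426.0832824707031, -149.53997802734375), (61.05926513671875, 109.81522369384766), 13.584015846252441)
wrist [ 0.4261 -0.1467  0.1406]
wrist -0.06 -0.05 73 x [ 9.1  9.8 16.6 20.2 20.3] y [-29.9 -29.4 -27.5  28.6  28.8]
wrist -0.05 -0.03 120 x [12.5 13.3 19.  20.4 20.4] y [-30.  -29.8  -0.6  28.6  28.7]
wrist -0.03 -0.01 583 x [18.7 19.1 19.8 20.2 20.5] y [-29.8 -29.1   1.9  28.1  29.2]
wrist 0.002 0.01 944 x [ 8.7  9.2 23.2 24.1 24.4] y [-41.3 -39.7  -0.9  38.2  40.1]
wrist 0.01 0.02 1458 x [-1.4  6.2 22.  23.2 23.7] y [-41.7 -39.6  -0.9  38.4  40.2]
lid 5087 ((420.4494323730469, -148.78253173828125), (47.12553024291992, 110.28498077392578), 13.452126502990723)
t 13.93 pos [ 0.4261 -0.1466  0.1406] head 103.3 q [-0.58  0.43  1.94  0.    0.77 -2.38] F [-0.3  0.2 -0.5] w 0.0637
cm [-0.13 -0.07  0.36] spin(short) -0.0 rows>= 1
```

Both cameras put the stamp within 1 mm of the lid centre, so I'll lower it into contact.

Call:
arm_command([
  [0,0,0.2,0,5.5],
  [0,0,0.4,0,5.5],
  [0,0,0.5,0,5.5],
  [0,0,0.5,0,5.5],
])

```text
time: 14.42
position: [0.426, -0.1466, 0.1356]
tool_rot: [-0.116, 0.993, -0.0, 0.0]
ft_force: [-0.2, -0.5, 0.2]
grip_width: 0.0639
```

Call:
arm_command([
  [0,0,0.1,0,5.5],
  [0,0,0.2,0,5.5],
  [0,0,0.2,0,5.5],
])

```text
time: 14.8
position: [0.4261, -0.1467, 0.1337]
tool_rot: [-0.116, 0.993, -0.0, 0.0]
ft_force: [-0.4, -0.3, 2.7]
grip_width: 0.0641
```

Call:
arm_command([
  [0,0,0.15,0,5.5],
  [0,0,0.3,0,5.5],
  [0,0,0.4,0,5.5],
  [0,0,0.5,0,5.5],
  [0,0,0.5,0,5.5],
], newtons=55)

```text
time: 15.42
position: [0.4261, -0.1467, 0.1288]
tool_rot: [-0.116, 0.993, -0.0, 0.0]
ft_force: [-0.9, -0.6, 5.5]
grip_width: 0.0635
```

Call:
arm_command([
  [0,0,0.1,0,5.5],
  [0,0,0.15,0,5.5],
  [0,0,0.15,0,5.5],
])

```text
time: 15.8
position: [0.4261, -0.1467, 0.1274]
tool_rot: [-0.116, 0.993, -0.0, 0.0]
ft_force: [-1.9, -0.9, 7.0]
grip_width: 0.0639
```

Call:
arm_command([
  [0,0,0.1,0,5.5],
  [0,0,0.15,0,5.5],
  [0,0,0.15,0,5.5],
])

```text
time: 16.18
position: [0.4262, -0.1467, 0.1269]
tool_rot: [-0.116, 0.993, -0.0, 0.0]
ft_force: [-1.7, 0.6, 17.8]
grip_width: 0.0637
```

Call:
arm_command([
  [0,0,0.1,0,5.5],
  [0,0,0.1,0,5.5],
])

```text
time: 16.42
position: [0.4263, -0.1467, 0.1268]
tool_rot: [-0.116, 0.993, -0.001, 0.001]
ft_force: [-4.2, 2.0, 26.5]
grip_width: 0.0638
```

The force jumped from 7 N to 18 N and then 26 N within about 1 mm, so the grip is on its stop. I'll back off slightly and check.

Call:
arm_command([
  [0,0,-0.08,0,5.5],
  [0,0,-0.08,0,5.5],
])

```text
time: 16.68
position: [0.4262, -0.1467, 0.1269]
tool_rot: [-0.116, 0.993, -0.0, 0.001]
ft_force: [-3.0, 1.6, 18.8]
grip_width: 0.0637
```

```bash
python3 - <<'E'
from meas import *
meas("p")
print(robot.get_obs()['ft_force'])
p,d,K,E=load("p_wrist.npz");P=pts(p,d,K,E)
o=robot.get_obs();T=(P-o['position'])@axes(o)
m=(np.abs(T[...,0])<.012)&(np.abs(T[...,1])<.018)&(P[...,2]>.13)&(P[...,2]<.19)
print("grip top z",np.percentile(P[m][:,2],[5,50,95]),m.sum())
p,d,K,E=load("n_wrist.npz");P=pts(p,d,K,E)
m=(np.abs(T[...,0])<.012)&(np.abs(T[...,1])<.018)&(P[...,2]>.13)&(P[...,2]<.22)
print("before: grip top z",np.percentile(P[m][:,2],[5,50,95]),"tcp .1487")
im=cv2.imread("pics/p_side.png")[150:290,200:320]
cv2.imwrite("pics/p2.png",cv2.resize(im,None,fx=4.2,fy=4.2,interpolation=cv2.INTER_CUBIC))
E
```

```text
side [ 0.4262 -0.1467  0.1269]
side -0.06 -0.05 370 x [-30.2 -26.2  17.2  31.2  31.6] y [-47.  -45.9 -13.1  43.1  46.7]
side -0.05 -0.03 173 x [-20.2 -19.1   7.6  20.7  24. ] y [-33.2 -32.3 -29.5  28.6  29.2]
side -0.03 -0.01 203 x [-20.2 -19.2   9.8  21.6  22.1] y [-33.  -32.5 -29.4  28.2  29. ]
side 0.002 0.01 111 x [-22.9 -19.7  16.   25.5  25.9] y [-42.7 -42.5 -31.1  24.   24.8]
side 0.01 0.02 137 x [-20.3 -19.4  19.2  24.6  25.2] y [-43.1 -42.6 -30.5  25.7  28.1]
lid 475 ((426.0323181152344, -149.13307189941406), (61.72022247314453, 110.56877136230469), 13.57325267791748)
wrist [ 0.4262 -0.1467  0.1269]
wrist -0.06 -0.05 4470 x [-10.5  -1.2  19.3  29.5  29.8] y [-47.  -45.9   0.4  45.8  47. ]
wrist -0.05 -0.03 168 x [ 1.7  9.8 18.4 21.3 27.7] y [-34.4 -29.7  26.5  28.9  46.8]
wrist -0.03 -0.01 164 x [14.8 16.  19.8 20.5 20.7] y [-29.9 -29.7  11.9  28.7  28.9]
wrist 0.002 0.01 930 x [ 8.8  9.3 23.2 24.1 24.5] y [-41.7 -39.7  -1.2  38.2  39.9]
wrist 0.01 0.02 1445 x [-1.2  7.8 22.1 23.2 23.8] y [-41.4 -39.5  -0.5  38.3  40.1]
lid 5517 ((417.51885986328125, -149.4039764404297), (41.077003479003906, 110.19937896728516), 13.18587589263916)
t 16.77 pos [ 0.4262 -0.1467  0.1269] head 103.3 q [-0.58  0.46  1.95 -0.    0.73 -2.38] F [-3.4  1.4 19. ] w 0.0639
cm [-0.12 -0.06 -1.01] spin(short) 0.0 rows>= 1
[-3.38308898  1.44700827 18.99182025]
grip top z [0.16204152 0.16296061 0.1639243 ] 1465
before: grip top z [0.13323622 0.18448085 0.18547135] tcp .1487
```

View pics/p2.png

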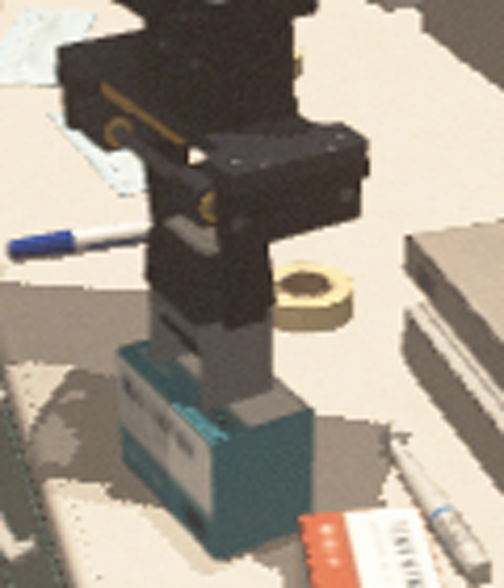

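View pics/p_wrist.png

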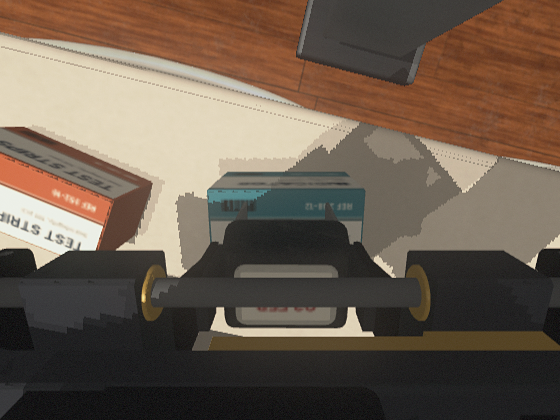

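```bash
python3 - <<'E'
from snap import *
snap("top","z");o=robot.get_obs();print(o['time'],o['ft_force'],o['position'])
cv2.imwrite("pics/z2.png",cv2.resize(cv2.imread("pics/z_top.png")[165:275,150:400],None,fx=3.2,fy=3.2))
print(robot.hand_in())
E
```

```text
16.825 [-3.08379359  0.79513421 18.8830112 ] [ 0.42625037 -0.14670543  0.12691759]
the job is handed in; nothing more can be done
None
```

View pics/z2.png

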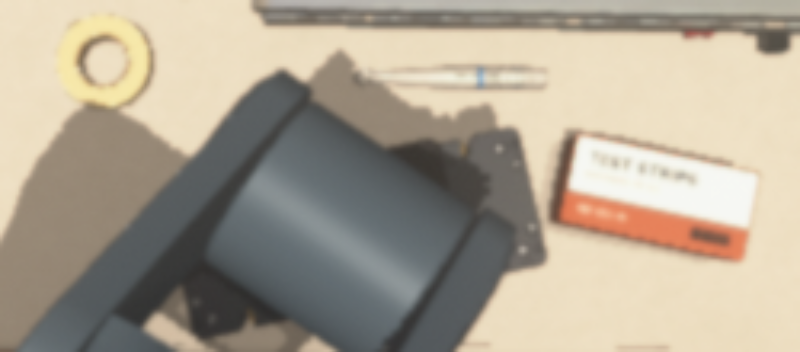

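I laid the marker on the clear worktop to the left, stood the date stamp on the teal carton's lid, and handed in at about 16.8 s with its grip still held fully down.

- **Stamp position:** just before contact, both cameras put the stamp within about 1 mm of the lid centre and about 0.3–0.4° off square. I did not compute the offset again after pressing.
- **Press:** the grip's top is 0.163 m above the worktop, 88 mm above the lid, which matches fully pressed. It did not slip in the fingers.
- **Force:** about 19 N downward at hand-in, against about 9.5 N needed. It peaked near 26 N when the grip reached its stop, and I then backed off. A sideways force of about 3 N remains and was steady.
- **Surroundings:** the carton's lid reads where it was, within about 2 mm. In the last top picture, the tape roll, the handpiece and the other carton look unmoved.

The side and wrist cameras disagreed by 1–2 mm in absolute position, so I centred the stamp by measuring it against the lid within each view.

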